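# Lift a sterilised bottle top with spring tongs and hold it over the jar

### The arm

A 7-joint arm with a two-finger parallel gripper is mounted at the origin on a cart in front of the work surface, level with it; the furniture and walls round the work are solid. World frame = base frame: x ahead of the robot, y to its left, z up, the work surface at z = 0. Lengths are in m, angles in rad, forces in N, time in s.
With the tool pointing down it reaches from about 0.425 to 1.025 m from the base axis. Payload 9.4 kg.
Tool frame: the origin (TCP) lies midway between the tips of the shut fingers; the grasp point (between the pads) lies 19 mm behind it; z points along the fingers, y is the line along which they close (so a half turn about z gives the same grasp; the last joint's range is limited). The gripper opens to 85 mm and grips with 20 to 120 N. Pads are 22 mm wide; open, the fingers measure 114 mm over their backs; the gripper's body (76 mm by 85 mm) begins 54 mm behind the grasp point. The pads swing forward as they close: fully open they stand 13 mm farther back than shut.
Start: joints at [-1.259, 0.599, -0.003, 1.599, 0.002, 0.943, -0.08], TCP at [0.275, 0.671, 0.231] pointing down, gripper open.
Joint ranges: [-2.57, 2.57], [-0.35, 1.97], [-1.29, 1.29], [0.11, 2.56], [-1.05, 4.19], [0.11, 1.86], [-2.63, 2.63]. Speed limits (rad/s): [2.22, 2.22, 3.01, 3.01, 3.14, 3.14, 3.14].

### API

Orientations are given as a 3x3 rotation matrix whose columns are the frame's x, y, z axes.
In Python, from plant import ctrl gives the robot as it stands.
- The arm moves only by the tool carry_out, never from a script. Its argument "targets" is a list of rows, each a list of 4 numbers: the shift along the tool's x, y, z in cm, then the turn about the tool's z in rad. In form: [[tx, ty, tz, yaw], ...]. A call has 1 to 5 rows; each row shifts and turns the commanded pose from where the row before left it, along the tool's axes as they then stand; what a row does not reach is not made up. A row lasts 1/12 s, in which the tool goes at most 41.7 mm and 7.16 degrees, less where a joint would pass 70% of its speed; a pose out of reach is approached as far as the arm can. A call is refused whole if a number of a shift passes 4.17 or a number of a turn 0.125, either way. A call with a gripper value outside its range is refused whole. "jaw" is the opening, from 0 (shut) to 1 (fully open), set as the call begins (left out, the last holds). The fingers move at their own pace and stop on an object; "grip_force" is the grip in N (left out, the last holds). Time passes only in rows, so rows that do not move let the fingers close. It gives the time, the measured TCP pose, the force, the opening and the grip force at its end, in the units of the state.
- ctrl.state(): the state, without advancing time (a new reading comes with each control period).
- ctrl.capture(name): name is "scene" or "top" or "wrist"; returns (picture, depth): 480x640x3 uint8, blue, green, red; 480x640 float32, m along the optical axis (not along the pixel's ray), 0 where there is no reading.
- ctrl.camera_params(name): a dict with "fov_y" (degrees; the focal length in pixels is half the picture's height over the tangent of half this angle, whatever the lens; pixels are square), "cx", "cy" (the principal point, pixels), "rvec" (rotation vector, rad) and "tvec" (3), from world to camera coordinates, as OpenCV has them. Camera axes: x right, y down, z forward; pixel columns grow to the right and rows downward; lengths in m; the calibration is good to about 2 mm. A picture is of the moment at which its call begins: read the wrist's pose just before it. camera_params takes no time and is no camera call; for the wrist camera it gives the pose at the moment of the call.
- ctrl.close_job(): hands the job in; it is judged then, once.
The state is a dict: "t": time; "qpos": joint angles; "qd": joint speeds; "joint_torque": joint torques, N m; "eef_pos": TCP position; "eef_rot": TCP orientation; "contact_force": force on the tool from outside, world axes, zero at the start; "ft_torque": the same for the moment, N m; "width": opening from 0.0 (shut) to 1.0 (fully open); "grasp_force": force on a finger pad.
Only numpy, scipy, OpenCV 4.12 (cv2) and the standard library are available. Lean on these libraries where they do the work, as an engineer would, in place of code of your own. Each camera call takes 0.05 s, during which the arm holds its last target. There are 200 camera calls.

### The job

The bottle tops on the grey mat are sterilised, so keep the gripper itself off them: pick up the white spring tongs, close them on the bottle top with the yellow collar and lift it clear of the mat, leaving the purple and green ones where they stand and the jar, toy frog and teething ring undisturbed. Carry it to the open glass jar and finish there still holding it in the squeezed tongs, centred over the jar's mouth and just clear above it; do not put it down or let go.

Things in the scene. Friction and masses are not known exactly. Their poses are not given: they have to be found in the camera images.
- tongs: white spring tongs lying flat on the counter, 192 mm long, 24 mm tall, about 100 g. Origin: on the centre line at the underside, midway between two flat grip plates (x -22 to +22 mm, full height) that are pinched from above across y; x runs to the jaws, z up. At rest (open) they measure 60 mm over the plates, 95 mm over the jaws. Hinge barrel, 20 mm wide, at x = -72 mm
- tongs_jaws (a point): point midway between the two jaws, 95 mm ahead (+x) of the tongs' origin and 12 mm above their underside; the jaws are flat, 22 mm tall and 36 mm long, with teal inner pads, 82 mm apart inside when open
- tongs_left (a joint): angle (rad) by which the left arm is squeezed in; the right mirrors it. 0 = open, 60 mm over the grip plates; 0.14 = 40 mm over the plates, jaws parallel and 36 mm apart (just closed on a collar); 0.22 = stop. Jaws move 2.4 times as far as the plates. A spring opens the tongs: it pushes on each plate with 3 N when open, 6 N at 52 mm, 10 N at 40 mm over the plates
- top_yellow: yellow feeding-bottle top: a screw collar, 36 mm across and 18 mm tall, with a beige teat on it, 45 mm tall in all, about 40 g; stands collar down on the mat. Origin: centre of the collar's underside, z up along the teat
- top_purple: purple feeding-bottle top: a screw collar, 36 mm across and 18 mm tall, with a beige teat on it, 45 mm tall in all, about 40 g; stands collar down on the mat. Origin: centre of the collar's underside, z up along the teat
- top_green: green feeding-bottle top: a screw collar, 36 mm across and 18 mm tall, with a beige teat on it, 45 mm tall in all, about 40 g; stands collar down on the mat. Origin: centre of the collar's underside, z up along the teat
- mat: grey ribbed drying mat, fixed, 110 mm (its x) by 290 mm (its y), 8 mm thick. Origin: centre of its underside, x away from the robot. The three tops stand in a row along its y, 100 mm apart, in any order
- jar: empty open glass jar, 71 mm across, 107 mm tall, upright on the counter, its mouth at the top. Origin: centre of its underside. Behind it (x over 0.6 m, y below -0.12 m) a dish rack with a tall pan is in the way of wide swings: carry the tongs across nearer the robot
- toy_frog: green half-ball toy frog, 68 mm across, 38 mm tall; a bystander. Origin: centre of its underside
- teether_1: green teething ring, 74 mm across, 14 mm thick, lying flat; a bystander. Origin: centre of its underside
Mind the look-alikes: they are no part of the job. There is more than one size of the jar; the one meant has the size given above.

How it is judged:
By the outcome, as a careful person would: the job done as asked, in the order asked, and still so for the second after the job is handed in, while the arm keeps its last pose, push and grip.
It also fails if it takes over 51 s, if anything falls off the work surface, if the arm or the gripper's body presses on something with over 40 N, if the wrist force passes 120 N, or if a joint passes its speed limit or range.

## Working session

There is one attempt and no reset: what is moved stays moved. The work goes in short steps, Python scripts to look and compute and a tool call to move; the robot and the scene stay as the last step left them, time stands still between calls to the robot, and variables do not carry over. Pictures are saved under pics/ and viewed, at most 13 in all, crops included, and the job is handed in when it is done.

Besides the shell and the picture viewer there is one more tool, called after "Emit:" as name([rows], argument=value, ...), one row to a line, values as JSON. carry_out: Moves the arm, as the interface text tells. Its arguments: {"type":"object","properties":{"targets":{"type":"array","items":{"type":"array","items":{"type":"number"}}},"jaw":{"type":"number"},"grip_force":{"type":"number"}},"required":["targets"]}

```bash
ls; mkdir -p pics; cat > h.py <<'E'
import numpy as np, cv2
from plant import ctrl
def cam(n):
    p=ctrl.camera_params(n); R=cv2.Rodrigues(np.array(p['rvec'],float))[0]; t=np.array(p['tvec'],float).ravel()
    return 240/np.tan(np.radians(p['fov_y'])/2),p['cx'],p['cy'],R,t
def plane(c,uv,z):
    f,cx,cy,R,t=c; uv=np.atleast_2d(uv).astype(float)
    d=np.c_[(uv[:,0]-cx)/f,(uv[:,1]-cy)/f,np.ones(len(uv))]@R; o=-R.T@t
    return o+d*((z-o[2])/d[:,2])[:,None]
def cloud(c,dep):
    f,cx,cy,R,t=c; v,u=np.mgrid[:480,:640]
    P=np.stack([(u-cx)/f*dep,(v-cy)/f*dep,dep],-1)
    return (P-t)@R
E
python3 - <<'E'
from h import *
for n in('top','scene'):
    im,d=ctrl.capture(n); cv2.imwrite(f'pics/{n}0.png',im); np.savez(f'{n}0.npz',im=im,d=d); print(ctrl.camera_params(n))
s=ctrl.state();print(s)
E
```

```text
pics
{'fov_y': 42.2761909570696, 'cx': 322.0010215556205, 'cy': 229.80449886902468, 'rvec': array([ 2.10146641, -2.16382072,  0.14739378]), 'tvec': array([-0.01111944,  0.50026361,  1.38148305])}
{'fov_y': 51.1489159691243, 'cx': 313.63979109159885, 'cy': 253.35744263409467, 'rvec': array([ 0.92739324, -2.29050961,  1.24039755]), 'tvec': array([0.32310539, 0.25451251, 0.81037822])}
{'t': 0.1, 'qpos': array([-1.2587234 ,  0.60007068, -0.00256832,  1.60003348,  0.00180406,
        0.94291143, -0.07979938]), 'qd': array([ 0.00109246, -0.00195609,  0.00121338, -0.00270788,  0.00064383,
       -0.00056105,  0.00087733]), 'joint_torque': array([ 6.64943145e-03, -7.77993822e+01,  1.57010067e+00, -2.58627445e+01,
        1.25798781e-02,  5.51163612e-03, -2.32201842e-05]), 'eef_pos': array([0.27465337, 0.67051164, 0.23049035]), 'eef_rot': array([[-9.25406017e-01,  3.78976944e-01, -4.24127821e-04],
       [ 3.78977162e-01,  9.25405032e-01, -1.35587885e-03],
       [-1.21356804e-04, -1.41547321e-03, -9.99998991e-01]]), 'contact_force': array([-0.70912256,  0.61500941,  0.08161025]), 'ft_torque': array([-0.04054143, -0.04714485,  0.04238729]), 'grasp_force': 0.0, 'width': 0.9988809977094408}
```

View pics/top0.png

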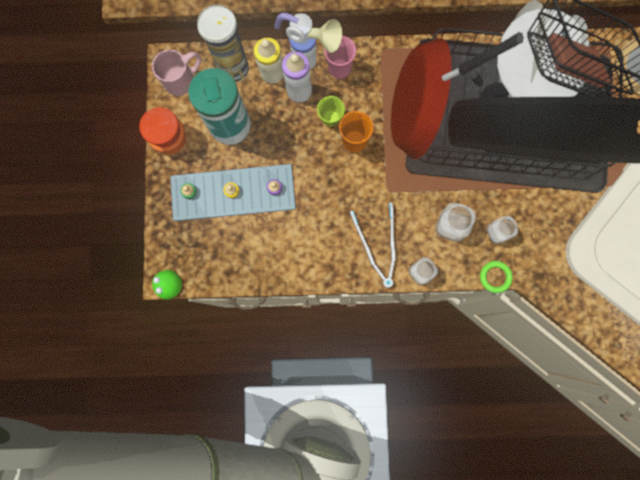

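View pics/scene0.png

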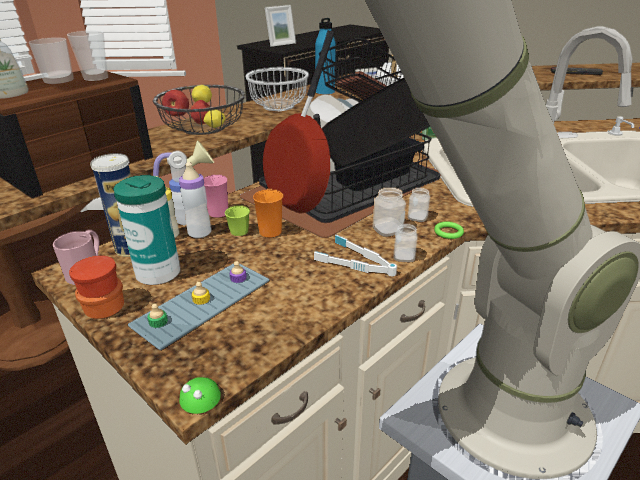

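The top view shows three tops on the mat: green (188,190), yellow (231,190) and purple (274,187). The tongs' hinge is at (389,283) and the jaws are near (353,212) and (391,205). There are three jars, at (457,222), (503,230) and (424,271). Look-alikes for the yellow top are the yellow-capped bottle at (268,52) and the other two tops. The jar has to be picked by size, so I'll measure that next.

```bash
python3 - <<'E'
from h import *
D=np.load('top0.npz');im,d=D['im'],D['d'];c=cam('top');P=cloud(c,d)
hsv=cv2.cvtColor(im,cv2.COLOR_BGR2HSV)
def roi(u0,u1,v0,v1):
    m=np.zeros((480,640),bool);m[v0:v1,u0:u1]=1;return m
print('counter z',np.median(P[240:270,250:330,2]),'mat',np.median(P[205:212,190:280,2]))
for n,u,v in(('g',188,190),('y',231,190),('p',274,187)):
    # collar ring: saturated ; fallback depth
    r=roi(u-14,u+14,v-14,v+14)&(P[...,2]>.016)&(P[...,2]<.06)
    q=P[r];print(n,r.sum(),q[:,:2].min(0),q[:,:2].max(0),q[:,2].max(), (q[:,:2].min(0)+q[:,:2].max(0))/2)
# jars
for n,u,v,rr in(('A',457,222,24),('B',503,230,20),('C',424,271,20)):
    r=roi(u-rr,u+rr,v-rr,v+rr)&(P[...,2]>.03)
    q=P[r];print(n,r.sum(),q.min(0).round(3) if len(q) else 0,q.max(0).round(3) if len(q) else 0)
# tongs
r=roi(340,405,195,295)&(hsv[...,1]<60)&(hsv[...,2]>130)
vs,us=np.nonzero(r);X=plane(c,np.c_[us,vs],.02);print('tongs px',r.sum(),us.min(),us.max(),vs.min(),vs.max())
big=cv2.resize(im[195:300,335:520],None,fx=4,fy=4,interpolation=cv2.INTER_CUBIC);
cv2.imwrite('pics/tj.png',big)
cv2.imwrite('pics/tops.png',cv2.resize(im[160:225,165:300],None,fx=5,fy=5,interpolation=cv2.INTER_CUBIC))
E
```

```text
counter z -0.00022092831609418802 mat 0.007743773527735936
g 191 [0.58768273 0.26719574] [0.62302313 0.30261125] 0.055987583183761146 [0.60535293 0.28490349]
y 198 [0.57878199 0.16672233] [0.62166333 0.21424998] 0.059244697363646084 [0.60022266 0.19048615]
p 194 [0.58672941 0.06478314] [0.63990532 0.10081145] 0.05617335393986956 [0.61331737 0.0827973 ]
A 752 [ 0.28  -0.367  0.03 ] [ 0.547 -0.047  1.442]
B 385 [ 0.28  -0.466  0.03 ] [ 0.517 -0.047  1.442]
C 313 [ 0.28  -0.281  0.03 ] [ 0.428 -0.047  1.442]
tongs px 747 341 404 202 294
```

View pics/tj.png

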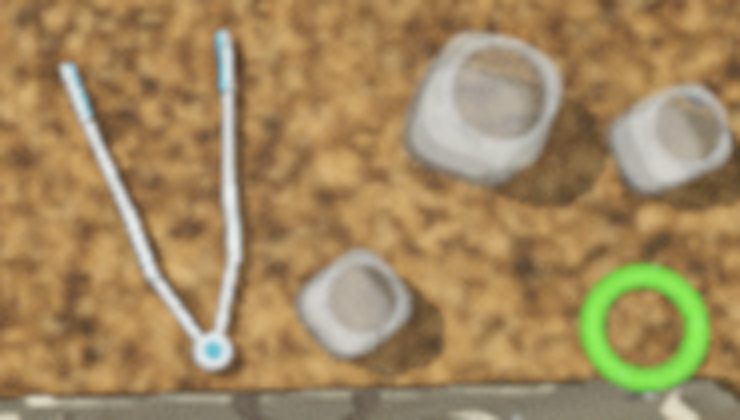

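View pics/tops.png

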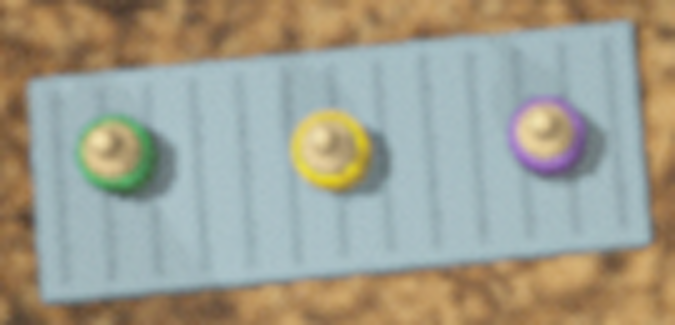

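The close crop confirms the yellow-collared top is the middle one, at crop (332,150). The tongs' hinge is at crop (213,351) with jaw tips at (68,66) and (224,32), and the largest jar's rim is centred near (506,94).

```bash
python3 - <<'E'
from h import *
D=np.load('top0.npz');im,d=D['im'],D['d'];c=cam('top');hsv=cv2.cvtColor(im,cv2.COLOR_BGR2HSV)
P=cloud(c,d);print('C',-c[3].T@c[4])
t=lambda U,u0,v0,k:(np.array(U,float)+.5)/k-.5+np.array([u0,v0])
h,l,r=[plane(c,t(U,335,195,4),z)[0] for U,z in(((213,351),.024),((68,66),.022),((224,32),.022))]
m=(l+r)/2;a=m-h;print('hinge',h,'tips',l,r,'len',np.linalg.norm(a[:2]),'sep',np.linalg.norm((l-r)[:2]),'yaw',np.arctan2(a[1],a[0]))
e=(a/np.linalg.norm(a[:2]))[:2];print('origin',h[:2]+.072*e)
# colour-collar centres
for n,lo,hi,U in(('g',45,85,(188,190)),('y',18,34,(231,190)),('p',115,160,(274,187))):
    M=np.zeros((480,640),np.uint8);u,v=U;M[v-13:v+13,u-13:u+13]=((hsv[...,0]>=lo)&(hsv[...,0]<=hi)&(hsv[...,1]>90))[v-13:v+13,u-13:u+13]
    pts=np.argwhere(M)[:,::-1].astype(np.float32);(uu,vv),rad=cv2.minEnclosingCircle(pts)
    print(n,len(pts),(uu,vv),rad,plane(c,(uu,vv),.024)[0])
for n,box in(('A',(452,562,37,150)),):
    for z in(.107,):print(n,plane(c,[t(((box[0]+box[1])/2,(box[2]+box[3])/2),335,195,4)],z),'diam',[np.linalg.norm(np.diff(plane(c,[t(p,335,195,4) for p in q],z),axis=0)) for q in(((452,94),(562,94)),((507,37),(507,150)))])
# scene-view triangulation data
f,cx,cy,R,tt=cam('scene')
def proj(X):
    q=R@np.array(X)+tt;return (f*q[0]/q[2]+cx,f*q[1]/q[2]+cy)
for n,X in(('h',h),('l',l),('r',r)):print(n,proj(X))
for u,v,w in((457,222,24),(503,230,18),(424,271,18)):
    q=P[v-w:v+w,u-w:u+w].reshape(-1,3);q=q[(q[:,2]>.02)&(q[:,2]<.2)];print(len(q),np.percentile(q,[2,50,98],axis=0).round(3).tolist())
S=cv2.imread('pics/scene0.png');cv2.imwrite('pics/sc.png',cv2.resize(S[170:330,300:480],None,fx=3.5,fy=3.5,interpolation=cv2.INTER_CUBIC))
E
```

```text
C [ 0.28012549 -0.04670796  1.44160703]
hinge [ 0.37630717 -0.17210949  0.024     ] tips [ 0.54413443 -0.09552784  0.022     ] [ 0.56138505 -0.18683179  0.022     ] len 0.17914283044255358 sep 0.0929193024235743 yaw 0.1735231894711253
origin [ 0.44722592 -0.15967842]
g 50 (188.0, 190.72727966308594) 7.365976810455322 [0.60438074 0.28601054 0.024     ]
y 126 (230.90789794921875, 189.88157653808594) 7.956981658935547 [0.60317666 0.18513495 0.024     ]
p 19 (274.5, 190.0) 5.590270042419434 [0.5996183  0.08292563 0.024     ]
A [[ 0.50567213 -0.33030249  0.107     ]] diam [np.float64(0.05951513545318012), np.float64(0.06235540303216596)]
h (np.float64(391.84970458417433), np.float64(265.2942889756372))
l (np.float64(314.45543048533455), np.float64(251.7963780895098))
r (np.float64(335.2749889897123), np.float64(234.76831899235287))
802 [[0.469, -0.364, 0.023], [0.5, -0.32, 0.084], [0.542, -0.29, 0.109]]
436 [[0.462, -0.462, 0.021], [0.487, -0.425, 0.061], [0.514, -0.409, 0.081]]
320 [[0.372, -0.278, 0.023], [0.396, -0.244, 0.063], [0.426, -0.223, 0.08]]
```

View pics/sc.png

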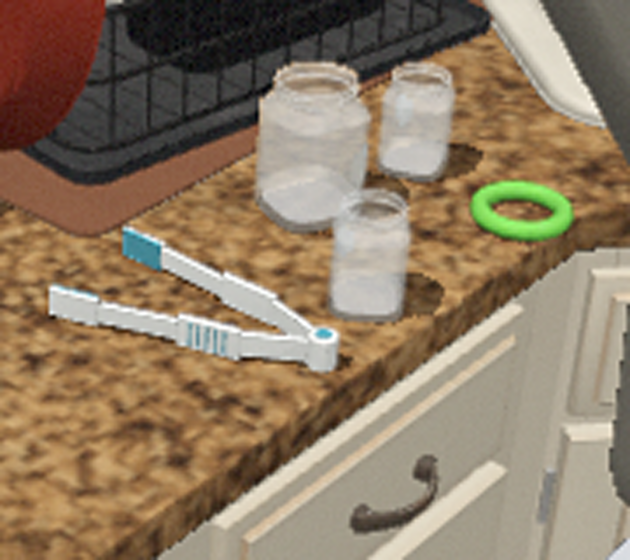

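The jar heights are 107, 80 and 80 mm, so jar A at about (0.506, -0.330) is the one meant. The tongs' origin is near (0.445, -0.160) with yaw 0.17. I'll turn the tool and travel there at height.

Emit:
carry_out([
  [0,0,0,-0.112],
  [0,0,0,-0.112],
  [0,0,0,-0.112],
  [0,0,0,-0.112],
  [0,0,0,-0.112],
], jaw=1)

```text
t: 0.52
eef_pos: [0.2747, 0.6706, 0.2308]
eef_rot: [[-0.984, -0.176, -0.0], [-0.176, 0.984, -0.001], [0.0, -0.001, -1.0]]
contact_force: [0.7, -0.6, -1.0]
width: 0.999
grasp_force: 0.0
```

Emit:
carry_out([
  [-1.17,-3.46,0,0],
  [-1.17,-3.46,0,0],
  [-1.17,-3.46,0,0],
  [-1.17,-3.46,0,0],
  [-1.17,-3.46,0,0],
])

```text
t: 0.93
eef_pos: [0.3625, 0.5086, 0.2309]
eef_rot: [[-0.985, -0.17, -0.0], [-0.17, 0.985, -0.001], [0.0, -0.001, -1.0]]
contact_force: [0.6, 0.2, 0.2]
width: 0.999
grasp_force: 0.0
```

Emit:
carry_out([
  [-1.17,-3.46,0,0],
  [-1.17,-3.46,0,0],
  [-1.17,-3.46,0,0],
  [-1.17,-3.46,0,0],
  [-1.17,-3.46,0,0],
])

```text
t: 1.35
eef_pos: [0.4495, 0.3481, 0.2311]
eef_rot: [[-0.985, -0.17, -0.0], [-0.17, 0.985, -0.0], [0.0, -0.0, -1.0]]
contact_force: [0.9, 0.1, 0.3]
width: 1.002
grasp_force: 0.0
```

Emit:
carry_out([
  [0.58,-3.35,0,0],
  [0.58,-3.35,0,0],
  [0.58,-3.35,0,0],
  [0.58,-3.35,0,0],
  [0.58,-3.35,0,0],
])

```text
t: 1.77
eef_pos: [0.4487, 0.1782, 0.2311]
eef_rot: [[-0.985, -0.17, -0.0], [-0.17, 0.985, -0.0], [0.0, -0.0, -1.0]]
contact_force: [1.1, -0.3, 0.2]
width: 0.999
grasp_force: 0.0
```

Emit:
carry_out([
  [0.58,-3.35,0,0],
  [0.58,-3.35,0,0],
  [0.58,-3.35,0,0],
  [0.58,-3.35,0,0],
  [0.58,-3.35,0,0],
])

```text
t: 2.18
eef_pos: [0.4486, 0.0082, 0.2313]
eef_rot: [[-0.985, -0.17, -0.0], [-0.17, 0.985, -0.0], [0.0, -0.0, -1.0]]
contact_force: [1.8, 1.9, -0.6]
width: 0.993
grasp_force: 0.0
```

Emit:
carry_out([
  [0.58,-3.35,0,0],
  [0.58,-3.35,0,0],
  [0.58,-3.35,0,0],
  [0.58,-3.35,0,0],
  [0.58,-3.35,0,0],
])

```text
t: 2.6
eef_pos: [0.4486, -0.1618, 0.2313]
eef_rot: [[-0.985, -0.17, -0.0], [-0.17, 0.985, 0.0], [0.0, 0.0, -1.0]]
contact_force: [0.4, -0.2, 0.5]
width: 1.0
grasp_force: 0.0
```

Emit:
carry_out([
  [0,0,0,0],
  [0,0,0,0],
])

```text
t: 2.77
eef_pos: [0.4485, -0.1619, 0.2311]
eef_rot: [[-0.986, -0.166, -0.0], [-0.166, 0.986, -0.0], [0.0, -0.0, -1.0]]
contact_force: [0.0, 1.2, -0.2]
width: 1.005
grasp_force: 0.0
```

```bash
python3 - <<'E'
from h import *
p=ctrl.camera_params('wrist');s=ctrl.state();im,d=ctrl.capture('wrist');cv2.imwrite('pics/w1.png',im);np.savez('w1.npz',im=im,d=d,p=np.array(p,dtype=object));print(p,s['eef_pos'],s['qpos'])
E
```

```text
{'fov_y': 63.344233413533, 'cx': 324.38464945763087, 'cy': 230.7425698323145, 'rvec': array([-1.87662417, -2.21710539, -0.36965007]), 'tvec': array([ 0.23442048, -0.4357538 ,  0.24485584])} [ 0.44847828 -0.16194704  0.23106098] [ 0.27499198  0.3061123  -0.0611982   2.15031144  0.0296102   0.68631501
  1.931433  ]
```

View pics/w1.png

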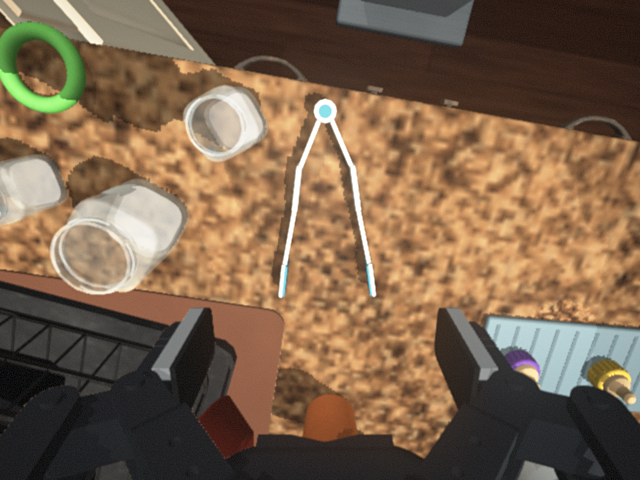

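The wrist view shows the tongs' hinge at (325,111) and jaw tips at (282,297) and (374,296), straddled by the fingers.

```bash
python3 - <<'E'
from h import *
D=np.load('w1.npz',allow_pickle=True);im,d=D['im'],D['d'];c=cam('wrist');P=cloud(c,d)
h=plane(c,(325,111),.024)[0];l=plane(c,(374,296),.022)[0];r=plane(c,(282,297),.022)[0]
m=(l+r)/2;a=(m-h)[:2];L=np.linalg.norm(a);yaw=np.arctan2(a[1],a[0]);e=a/L
print(h,l,r,L,np.linalg.norm((l-r)[:2]),'yaw',yaw,'orig',h[:2]+.072*e,m[:2]-.113*e)
s=ctrl.state();o=(h[:2]+.072*e+m[:2]-.113*e)/2
print('delta tool cm',100*s['eef_rot'].T@(np.r_[o,0.0]-s['eef_pos']),'tool yaw',np.arctan2(-s['eef_rot'][1,0],-s['eef_rot'][0,0]))
q=P[(P[...,2]>.15)&(P[...,2]<.5)];print('lowest finger z rel tcp',np.percentile(q[:,2],[.1,1,3])-s['eef_pos'][2])
b=cam('top')
# tops via crop centres, collar top z=.026
t=lambda U:(np.array(U,float)+.5)/5-.5+np.array([165,160])
for n,U in(('g',(116,154)),('y',(332,150)),('p',(547,135))):print(n,plane(b,t(U),.026)[0])
# wrist view jar rim A
print('jar',plane(c,(93,256),.107)[0])
E
```

```text
[ 0.37793002 -0.17239308  0.024     ] [ 0.54631338 -0.09331578  0.022     ] [ 0.56305892 -0.18503528  0.022     ] 0.17985031557344125 0.09323561214894058 yaw 0.1857620388978899 orig [ 0.44869132 -0.159095  ] [ 0.44363023 -0.16004613]
delta tool cm [ 0.21815863  0.11020803 23.10597761] tool yaw 0.16949058583788362
lowest finger z rel tcp [0.01337395 0.01797134 0.02393881]
g [0.60472218 0.28601575 0.026     ]
y [0.60338749 0.18458849 0.026     ]
p [0.60732968 0.08378345 0.026     ]
jar [ 0.5052394  -0.32496788  0.107     ]
```

Emit:
carry_out([
  [0,0.12,3.8,-0.016],
  [0,0,3.8,0],
  [0,0,3.8,0],
  [0,0,3.8,0],
  [0,0,3.8,0],
])

```text
t: 3.23
eef_pos: [0.4492, -0.1571, 0.0401]
eef_rot: [[-0.982, -0.189, 0.001], [-0.189, 0.982, 0.001], [-0.001, 0.0, -1.0]]
contact_force: [1.0, 0.3, 0.8]
width: 1.001
grasp_force: 0.0
```

Emit:
carry_out([
  [0,0,2,0],
  [0,0,1,0],
  [0,0,0.6,0],
  [0,0,0.4,0],
  [0,0,0,0],
])

```text
t: 3.65
eef_pos: [0.4497, -0.1584, 0.002]
eef_rot: [[-0.982, -0.187, -0.0], [-0.187, 0.982, 0.0], [0.0, 0.0, -1.0]]
contact_force: [0.8, -0.2, 0.1]
width: 0.999
grasp_force: 0.0
```

Emit:
carry_out([
  [0,0,0,0],
  [0,0,0,0],
  [0,0,0,0],
  [0,0,0,0],
  [0,0,0,0],
], jaw=0.62, grip_force=30)

```text
t: 4.07
eef_pos: [0.4499, -0.1593, 0.0031]
eef_rot: [[-0.983, -0.186, 0.002], [-0.186, 0.983, -0.0], [-0.002, -0.001, -1.0]]
contact_force: [0.1, -0.3, 8.5]
width: 0.622
grasp_force: 7.9
```

Emit:
carry_out([
  [0,0,0,0],
  [0,0,0,0],
  [0,0,0,0],
])

```text
t: 4.32
eef_pos: [0.45, -0.1593, 0.0031]
eef_rot: [[-0.983, -0.186, 0.002], [-0.186, 0.983, -0.0], [-0.002, -0.001, -1.0]]
contact_force: [-0.3, -0.8, 8.8]
width: 0.622
grasp_force: 7.9
```

Emit:
carry_out([
  [0,0,-0.5,0],
  [0,0,-1.5,0],
  [0,0,-2.5,0],
  [0,0,-2.5,0],
  [0,0,-2,0],
])

```text
t: 4.73
eef_pos: [0.4491, -0.159, 0.0939]
eef_rot: [[-0.983, -0.186, -0.0], [-0.186, 0.983, 0.0], [0.0, 0.0, -1.0]]
contact_force: [0.3, 0.0, -1.4]
width: 0.623
grasp_force: 5.3
```

Emit:
carry_out([
  [0,0,0,0],
  [0,0,0,0],
])

```text
t: 4.9
eef_pos: [0.4498, -0.1593, 0.0933]
eef_rot: [[-0.983, -0.186, 0.002], [-0.186, 0.983, -0.0], [-0.002, -0.001, -1.0]]
contact_force: [0.2, -0.8, -1.4]
width: 0.617
grasp_force: 5.3
```

```bash
cat > tg.py <<'E'
from h import *
import sys
c=cam('wrist');s=ctrl.state();im,d=ctrl.capture('wrist');P=cloud(c,d);R,p=s['eef_rot'],s['eef_pos']
cv2.imwrite(f'pics/{sys.argv[1]}.png',im);np.savez(f'{sys.argv[1]}.npz',im=im,d=d,P=P,p=p,R=R)
hsv=cv2.cvtColor(im,cv2.COLOR_BGR2HSV)
teal=(hsv[...,0]>85)&(hsv[...,0]<105)&(hsv[...,1]>90)&(hsv[...,2]>100)
Q=(P-p)@R   # tool frame
m=teal&(np.abs(Q[...,1])<.07)&(np.abs(Q[...,2])<.07)&(d>0)
n,lab,st,ce=cv2.connectedComponentsWithStats(m.astype(np.uint8))
print(p,s['width'],s['grasp_force'],s['contact_force'])
for i in range(1,n):
    if st[i,4]>15:
        q=Q[lab==i];print(st[i],'tool-frame mm',(1000*np.percentile(q,[5,50,95],axis=0)).round(1).tolist())
E
python3 tg.py w2
```

```text
[ 0.44977775 -0.15931191  0.09328226] 0.6174230321557396 5.278095084358938 [ 0.23898385 -0.80991959 -1.36836244]
[ 308  107   37   38 1107] tool-frame mm [[70.3, -4.6, -21.6], [74.8, -0.0, -20.5], [79.3, 4.5, -19.4]]
```

View pics/w2.png

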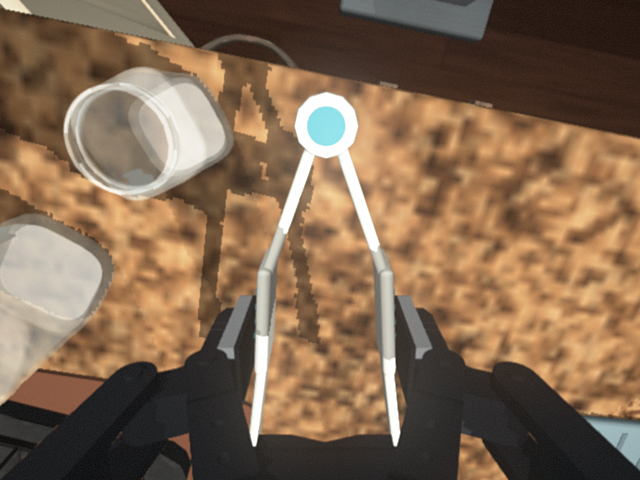

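The tongs are held level and centred, with the hinge at (326,126). Next I carry them over the yellow top.

Emit:
carry_out([
  [0,0,0,0.06],
  [0,0,0,0.067],
  [0,0,0,0.06],
  [-0.2,1,0,0],
  [-0.4,2,0,0],
])

```text
t: 5.37
eef_pos: [0.4543, -0.1301, 0.0909]
eef_rot: [[-1.0, 0.002, -0.003], [0.002, 1.0, -0.0], [0.003, -0.0, -1.0]]
contact_force: [0.7, 0.9, -0.6]
width: 0.62
grasp_force: 5.3
```

Emit:
carry_out([
  [-0.4,2.3,0,0],
  [-0.4,2.3,0,0],
  [-0.4,2.3,0,0],
  [-0.4,2.3,0,0],
  [-0.4,2.3,0,0],
])

```text
t: 5.78
eef_pos: [0.4747, -0.0121, 0.0909]
eef_rot: [[-1.0, -0.003, -0.002], [-0.003, 1.0, 0.0], [0.002, 0.0, -1.0]]
contact_force: [1.4, -0.2, -1.1]
width: 0.622
grasp_force: 5.3
```

Emit:
carry_out([
  [-0.4,2.3,0,0],
  [-0.4,2.3,0,0],
  [-0.4,2.3,0,0],
  [-0.4,2.3,0,0],
  [-0.4,2.3,0,0],
])

```text
t: 6.2
eef_pos: [0.4944, 0.1029, 0.0909]
eef_rot: [[-1.0, -0.003, -0.002], [-0.003, 1.0, -0.0], [0.002, -0.0, -1.0]]
contact_force: [-1.0, 0.6, -0.6]
width: 0.617
grasp_force: 5.3
```

Emit:
carry_out([
  [-0.4,2.3,0,0],
  [-0.4,2.3,0,0],
  [-0.4,2.3,0,0],
  [-0.2,1,0,0],
  [0,0,0,0],
])

```text
t: 6.62
eef_pos: [0.5088, 0.1833, 0.091]
eef_rot: [[-1.0, -0.006, -0.001], [-0.006, 1.0, 0.001], [0.001, 0.001, -1.0]]
contact_force: [-0.3, -0.6, -1.9]
width: 0.623
grasp_force: 5.3
```

```bash
python3 tg.py w3; python3 - <<'E'
from h import *
D=np.load('w3.npz');im,P,p,R=D['im'],D['P'],D['p'],D['R'];Q=(P-p)@R*1000;print(R.round(3).tolist())
hsv=cv2.cvtColor(im,cv2.COLOR_BGR2HSV);w=(hsv[...,1]<40)&(hsv[...,2]>200)&(abs(Q[...,2])<40)&(abs(Q[...,1])<45)
for a,b in((66,84),(40,60),(20,40),(0,20),(-20,0),(-40,-20)):
    q=Q[w&(Q[...,0]>a)&(Q[...,0]<b)]
    if len(q)>20:print(a,len(q),np.percentile(q[:,2],[5,25,50]).round(1),np.percentile(q[:,1],[1,99]).round(1))
# top camera view
im,d=ctrl.capture('top');c=cam('top');T=cloud(c,d);np.savez('t3.npz',im=im,P=T)
cv2.imwrite('pics/t3.png',cv2.resize(im[150:260,165:300],None,fx=5,fy=5,interpolation=cv2.INTER_CUBIC))
E
```

```text
[0.50876633 0.18331316 0.09097162] 0.6228030308111714 5.279672507895157 [-0.25119165 -0.63044902 -1.8546279 ]
[ 308  107   36   38 1091] tool-frame mm [[70.2, -4.4, -21.6], [74.8, 0.2, -20.5], [79.3, 4.4, -19.4]]
[[-1.0, -0.006, -0.001], [-0.006, 1.0, 0.001], [0.001, 0.001, -1.0]]
66 1958 [-20.9 -20.2 -19.8] [-9.   9.2]
40 1381 [-17.8 -17.2 -16.7] [-15.7  15.6]
20 604 [-17.8 -17.2 -16.8] [-18.8  20.3]
0 53 [-21.  -20.5 -20.1] [-24.8 -22.5]
-20 469 [-20.8 -20.1 -19.8] [-26.8  26.1]
-40 769 [-16.8 -16.3 -16. ] [-29.9  28.8]
```

View pics/t3.png

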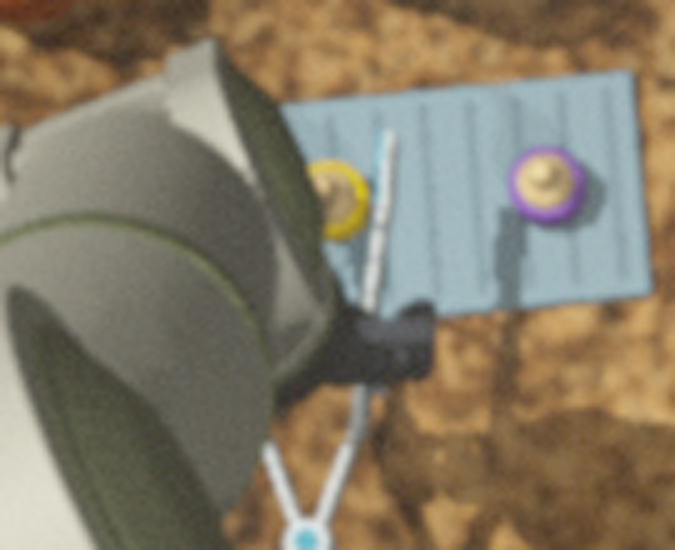

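```bash
python3 - <<'E'
from h import *
b=cam('top');t=lambda U:(np.array(U,float)+.5)/5-.5+np.array([165,150])
print('jaw tip',plane(b,t((390,130)),.109)[0],'hinge',plane(b,t((306,541)),.111)[0],'teal end',plane(b,t((381,197)),.109)[0])
D=np.load('t3.npz');im=D['im'];hsv=cv2.cvtColor(im,cv2.COLOR_BGR2HSV)
M=((hsv[...,0]>=18)&(hsv[...,0]<=34)&(hsv[...,1]>110)&(hsv[...,2]>120));M[:180]=0;M[202:]=0;M[:,:222]=0;M[:,245:]=0
q=np.argwhere(M)[:,::-1];print(len(q),q.min(0),q.max(0));print(plane(b,[(q[:,0].max()+.5,190),(231,q[:,1].min()-.5),(231,q[:,1].max()+.5)],.026))
E
```

```text
jaw tip [0.61523782 0.14517869 0.109     ] hinge [0.4335848  0.18273313 0.111     ] teal end [0.58509162 0.14939125 0.109     ]
79 [226 183] [238 197]
[[0.60186747 0.16701277 0.026     ]
 [0.62040232 0.1845021  0.026     ]
 [0.58452767 0.18468425 0.026     ]]
```

Emit:
carry_out([
  [-0.25,0.1,1,0],
  [0,0,2,0],
  [0,0,2,0],
  [0,0,1.5,0],
  [0,0,0.5,0],
])

```text
t: 7.13
eef_pos: [0.5106, 0.1789, 0.0193]
eef_rot: [[-1.0, 0.002, -0.004], [0.002, 1.0, -0.002], [0.004, -0.002, -1.0]]
contact_force: [0.1, 0.4, -1.2]
width: 0.622
grasp_force: 5.3
```

Emit:
carry_out([
  [0,0,0.3,0],
  [0,0,0.15,0],
  [0,0,0,0],
])

```text
t: 7.38
eef_pos: [0.5118, 0.1805, 0.0175]
eef_rot: [[-1.0, 0.001, -0.001], [0.001, 1.0, 0.0], [0.001, 0.0, -1.0]]
contact_force: [0.2, 0.4, -0.6]
width: 0.618
grasp_force: 5.3
```

```bash
python3 tg.py w4;python3 - <<'E'
from h import *
im,d=ctrl.capture('top');a=cv2.resize(im[160:260,190:290],None,fx=4,fy=4,interpolation=cv2.INTER_CUBIC)
im,d=ctrl.capture('scene');b=cv2.resize(im[240:340,120:220],None,fx=4,fy=4,interpolation=cv2.INTER_CUBIC)
cv2.imwrite('pics/c4.png',np.hstack([a,b]))
E
```

```text
[0.5117733  0.18045286 0.0174802 ] 0.6179018768331189 5.280250525684096 [ 0.21453644  0.40437332 -0.64369786]
[308 108  16  36  65] tool-frame mm [[70.2, -5.3, -21.7], [75.9, -4.3, -20.6], [79.6, -1.7, -19.5]]
```

View pics/c4.png

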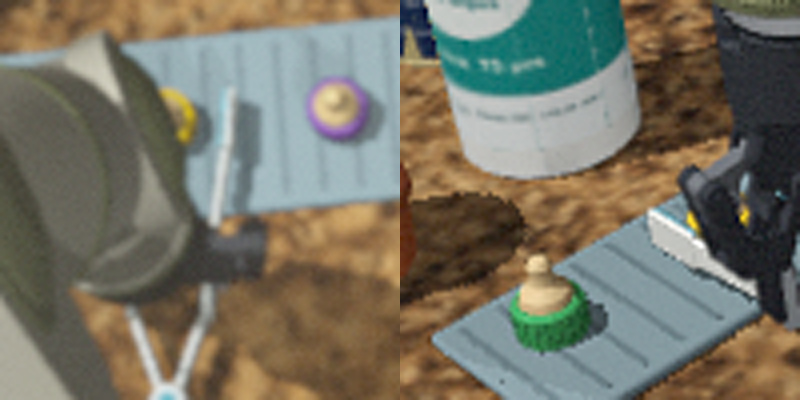

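The jaws now straddle the yellow collar, seen at crop (175,115) with the right jaw at (230,115), but the tongs sit about 4 mm too far right. I'll settle and correct that.

Emit:
carry_out([
  [0,0.2,0.1,0],
  [0,0.15,0.05,0],
  [0,0,0,0],
  [0,0,0,0],
  [0,0,0,0],
])

```text
t: 7.95
eef_pos: [0.5115, 0.1845, 0.0159]
eef_rot: [[-1.0, -0.0, -0.001], [-0.0, 1.0, 0.0], [0.001, 0.0, -1.0]]
contact_force: [-0.6, 0.3, -1.9]
width: 0.619
grasp_force: 5.3
```

Emit:
carry_out([
  [0,0,0,0],
  [0,0,0,0],
  [0,0,0,0],
], jaw=0.53, grip_force=35)

```text
t: 8.2
eef_pos: [0.5116, 0.1844, 0.0158]
eef_rot: [[-1.0, -0.0, -0.001], [-0.0, 1.0, 0.0], [0.001, 0.0, -1.0]]
contact_force: [0.1, -0.8, -1.2]
width: 0.533
grasp_force: 7.1
```

Emit:
carry_out([
  [0,0,0,0],
  [0,0,0,0],
  [0,0,0,0],
  [0,0,0,0],
  [0,0,0,0],
], jaw=0.4)

```text
t: 8.62
eef_pos: [0.5116, 0.1844, 0.0158]
eef_rot: [[-1.0, -0.0, -0.001], [-0.0, 1.0, 0.0], [0.001, 0.0, -1.0]]
contact_force: [-1.0, -1.2, 0.2]
width: 0.45
grasp_force: 37.7
```

```bash
python3 tg.py w5
```

```text
[0.51156996 0.18443322 0.01581941] 0.4495192783477406 37.695854902267456 [-1.03878745 -1.17789624  0.22825139]
[308 104   9  27  42] tool-frame mm [[73.9, -5.4, -18.8], [77.9, -4.8, -17.9], [80.7, -3.2, -16.9]]
```

Gripped on the collar at 38 N with a 38 mm opening. Lifting.

Emit:
carry_out([
  [0,0,-0.3,0],
  [0,0,-0.7,0],
  [0,0,-1.2,0],
  [0,0,-2,0],
  [0,0,-2,0],
])

```text
t: 9.08
eef_pos: [0.5113, 0.1843, 0.079]
eef_rot: [[-1.0, -0.0, -0.002], [-0.0, 1.0, -0.0], [0.002, -0.0, -1.0]]
contact_force: [0.2, 0.7, -1.3]
width: 0.45
grasp_force: 37.6
```

Emit:
carry_out([
  [0,0,-2,0],
  [0,0,-2,0],
  [0,0,-2,0],
  [0,0,-1,0],
  [0,0,0,0],
])

```text
t: 9.5
eef_pos: [0.5127, 0.1848, 0.1506]
eef_rot: [[-1.0, -0.0, 0.003], [-0.0, 1.0, 0.002], [-0.003, 0.002, -1.0]]
contact_force: [0.6, 0.9, -1.5]
width: 0.448
grasp_force: 37.6
```

```bash
python3 tg.py w6;python3 - <<'E'
from h import *
im,d=ctrl.capture('top');a=cv2.resize(im[150:250,190:290],None,fx=4,fy=4,interpolation=cv2.INTER_CUBIC)
im,d=ctrl.capture('scene');b=cv2.resize(im[190:340,110:260],(400,400),interpolation=cv2.INTER_CUBIC)
cv2.imwrite('pics/c6.png',np.hstack([a,b]))
E
```

```text
[0.5126909  0.18482055 0.15061799] 0.4478861067085323 37.56160855293274 [ 0.58348741  0.94982437 -1.47341909]
[ 308  100   36   38 1075] tool-frame mm [[72.1, -4.4, -19.3], [76.6, -0.1, -18.3], [80.9, 4.5, -17.2]]
```

View pics/c6.png

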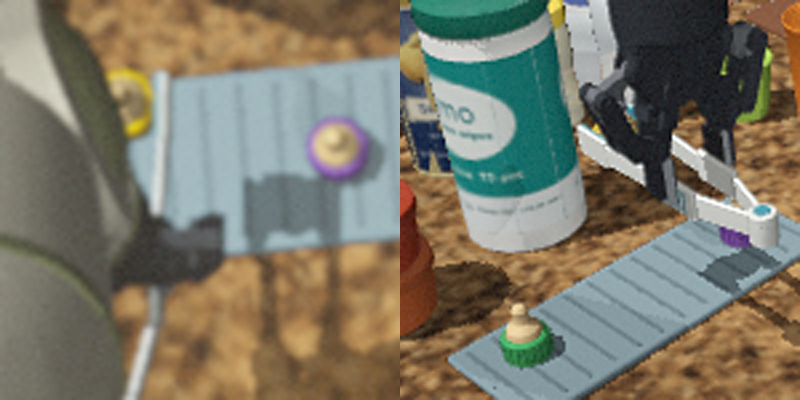

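The yellow top is lifted clear in the tongs (crop (128,103)), and purple and green are still standing. Carrying it to the jar on the near side.

Emit:
carry_out([
  [0,0,0,0.1],
  [0,0,0,0.12],
  [0,0,0,0.12],
  [0,0,0,0.12],
  [0,0,0,0.12],
])

```text
t: 10.07
eef_pos: [0.511, 0.1841, 0.1464]
eef_rot: [[-0.833, 0.553, -0.003], [0.553, 0.833, -0.001], [0.002, -0.003, -1.0]]
contact_force: [-1.0, 0.8, -1.2]
width: 0.45
grasp_force: 37.6
```

Emit:
carry_out([
  [-0.46,-1.08,0,0],
  [-0.92,-2.16,0,0],
  [-0.92,-2.16,0,0],
  [-0.92,-2.16,0,0],
  [-0.92,-2.16,0,0],
])

```text
t: 10.48
eef_pos: [0.4919, 0.0785, 0.1469]
eef_rot: [[-0.839, 0.544, -0.003], [0.544, 0.839, -0.001], [0.002, -0.002, -1.0]]
contact_force: [-0.2, -0.1, -1.5]
width: 0.45
grasp_force: 37.6
```

Emit:
carry_out([
  [-0.92,-2.16,0,0],
  [-0.92,-2.16,0,0],
  [-0.92,-2.16,0,0],
  [-0.92,-2.16,0,0],
  [-0.92,-2.16,0,0],
])

```text
t: 10.9
eef_pos: [0.471, -0.037, 0.147]
eef_rot: [[-0.839, 0.544, -0.003], [0.544, 0.839, -0.0], [0.002, -0.002, -1.0]]
contact_force: [-0.2, -0.8, -1.6]
width: 0.448
grasp_force: 37.6
```

Emit:
carry_out([
  [-0.92,-2.16,0,0],
  [-0.92,-2.16,0,0],
  [-0.92,-2.16,0,0],
  [-0.92,-2.16,0,0],
  [-0.92,-2.16,0,0],
])

```text
t: 11.32
eef_pos: [0.4502, -0.1523, 0.147]
eef_rot: [[-0.839, 0.544, -0.003], [0.544, 0.839, 0.0], [0.002, -0.001, -1.0]]
contact_force: [0.5, -0.6, -1.8]
width: 0.454
grasp_force: 37.6
```

Emit:
carry_out([
  [-0.92,-2.16,0,0],
  [-0.92,-2.16,0,0],
  [-0.92,-2.16,0,0],
  [-0.5,-1.2,0,0],
  [0,0,0,0],
])

```text
t: 11.73
eef_pos: [0.4348, -0.2364, 0.1471]
eef_rot: [[-0.836, 0.549, -0.002], [0.549, 0.836, -0.001], [0.001, -0.002, -1.0]]
contact_force: [-0.2, 0.4, -0.7]
width: 0.452
grasp_force: 37.6
```

```bash
python3 tg.py w7;python3 - <<'E'
from h import *
s=ctrl.state();print(s['eef_rot'].round(3).tolist())
b=[]
for n,(u,v,w) in dict(top=(450,220,50),scene=(395,200,60)).items():
    im,d=ctrl.capture(n);cv2.imwrite(f'pics/{n}7.png',im);b.append(cv2.resize(im[v-w:v+w,u-w:u+w],(400,400),interpolation=cv2.INTER_CUBIC))
cv2.imwrite('pics/c7.png',np.hstack(b))
E
```

```text
[ 0.43484279 -0.23641405  0.14707626] 0.45181610485392726 37.56245970726013 [-0.16925215  0.37680383 -0.72617504]
[308 101  36  37 917] tool-frame mm [[72.3, -4.1, -19.4], [77.2, 0.1, -18.3], [81.2, 5.0, -17.2]]
[[-0.837, 0.548, -0.002], [0.548, 0.837, 0.0], [0.002, -0.001, -1.0]]
```

View pics/c7.png

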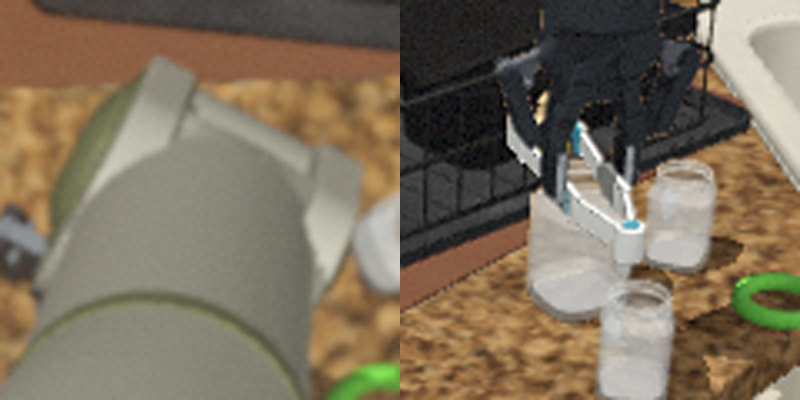

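The scene view shows the tongs at jar A, 4 cm short, and the overhead view is blocked by the arm. I'll refine the jar centre from the earlier views (rim depth points).

```bash
python3 - <<'E'
from h import *
def fit(n,q):
    A=np.c_[2*q[:,:2],np.ones(len(q))];x=np.linalg.lstsq(A,(q[:,:2]**2).sum(1),rcond=None)[0]
    print(n,len(q),'ctr',x[:2].round(4),'r',np.sqrt(x[2]+x[:2]@x[:2]).round(4),'bbox mid',((q.min(0)+q.max(0))/2).round(4),q.min(0).round(3),q.max(0).round(3))
def sel(P):
    return P[(P[...,2]>.102)&(P[...,2]<.113)&(np.hypot(P[...,0]-.505,P[...,1]+.328)<.05)]
D=np.load('top0.npz');fit('top',sel(cloud(cam('top'),D['d'])))
D=np.load('scene0.npz');fit('scene',sel(cloud(cam('scene'),D['d'])));
print('scene rim',plane(cam('scene'),((318+.5)/3.5-.5+300,(78+.5)/3.5-.5+170),.107))
D=np.load('w1.npz',allow_pickle=True);p=D['p'].item()
R=cv2.Rodrigues(np.array(p['rvec'],float))[0];c=(240/np.tan(np.radians(p['fov_y'])/2),p['cx'],p['cy'],R,np.array(p['tvec']))
fit('w1',sel(cloud(c,D['d'])));print(plane(c,[(94.5,256.5),(52,256),(137,256),(94,219),(94,294)],.107))
s=ctrl.state();print(100*s['eef_rot'].T@(np.array([.5055,-.328,.12])-s['eef_pos']))
E
```

```text
top 127 ctr [ 0.5072 -0.3279] r 0.0283 bbox mid [ 0.5072 -0.3279  0.1074] [ 0.477 -0.359  0.102] [ 0.537 -0.297  0.113]
scene 101 ctr [ 0.5063 -0.3274] r 0.028 bbox mid [ 0.5058 -0.3284  0.1055] [ 0.476 -0.36   0.102] [ 0.536 -0.297  0.109]
scene rim [[ 0.50602537 -0.32872354  0.107     ]]
w1 1408 ctr [ 0.5068 -0.3287] r 0.0282 bbox mid [ 0.5069 -0.3292  0.1054] [ 0.477 -0.36   0.102] [ 0.537 -0.299  0.109]
[[ 0.50493101 -0.32571142  0.107     ]
 [ 0.50972555 -0.35673877  0.107     ]
 [ 0.49932171 -0.29466782  0.107     ]
 [ 0.47540549 -0.32536128  0.107     ]
 [ 0.53665418 -0.32684231  0.107     ]]
[-11.03777222  -4.21083948   2.69075301]
```

Emit:
carry_out([
  [-0.64,-1.26,0,0],
  [-0.64,-1.27,0,0],
  [-0.64,-1.26,0,0],
  [0,0,0,0],
  [0,0,0,0],
])

```text
t: 12.3
eef_pos: [0.4321, -0.2743, 0.1474]
eef_rot: [[-0.837, 0.547, -0.001], [0.547, 0.837, 0.001], [0.002, -0.0, -1.0]]
contact_force: [-1.5, 0.1, -1.1]
width: 0.457
grasp_force: 37.6
```

Emit:
carry_out([
  [0,0,0.7,0],
  [0,0,0.7,0],
  [0,0,0.4,0],
  [0,0,0,0],
  [0,0,0,0],
])

```text
t: 12.72
eef_pos: [0.432, -0.2745, 0.1292]
eef_rot: [[-0.837, 0.547, -0.002], [0.547, 0.837, 0.001], [0.002, -0.0, -1.0]]
contact_force: [-0.2, -0.4, -1.1]
width: 0.457
grasp_force: 37.6
```

```bash
python3 tg.py w8;python3 - <<'E'
from h import *
s=ctrl.state();R=s['eef_rot'];p=s['eef_pos']
c=p+R@np.array([-.091,.0006,0.0078]);print(R.round(3).tolist(),'top bottom',c,'move cm',100*R.T@(np.array([.5066,-.328,.117])-c))
im,d=ctrl.capture('scene');P=cloud(cam('scene'),d);hsv=cv2.cvtColor(im,cv2.COLOR_BGR2HSV)
m=(hsv[...,0]>=18)&(hsv[...,0]<=34)&(hsv[...,1]>120)&(np.linalg.norm(P-np.array([.5,-.32,.13]),axis=-1)<.06)
q=P[m];print('yellow',len(q),np.percentile(q,[5,50,95],axis=0).round(4).tolist() if len(q) else '')
cv2.imwrite('pics/c8.png',cv2.resize(im[140:270,325:455],(600,600),interpolation=cv2.INTER_CUBIC))
E
```

```text
[ 0.43203068 -0.27446526  0.12917469] 0.4570756603138109 37.56167471408844 [-0.20026276 -0.44509481 -1.09829928]
[ 308  101   36   37 1034] tool-frame mm [[72.1, -3.9, -19.4], [76.8, 0.4, -18.3], [81.0, 5.0, -17.3]]
[[-0.837, 0.547, -0.001], [0.547, 0.837, 0.001], [0.001, -0.0, -1.0]] top bottom [ 0.50861929 -0.32400172  0.12154039] move cm [-0.05057037 -0.4450242   0.45407592]
yellow 0
```

View pics/c8.png

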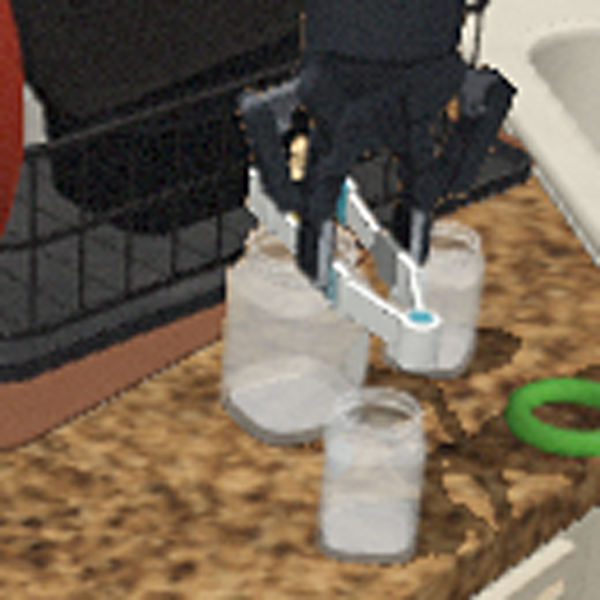

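The beige teat shows at crop (298,155), above the jar rim at about (305,245), so the top is still held. A final 4.5 mm centring and a small descent remain.

Emit:
carry_out([
  [-0.05,-0.25,0.15,0],
  [0,-0.2,0.2,0],
  [0,0,0,0],
  [0,0,0,0],
  [0,0,0,0],
])

```text
t: 13.23
eef_pos: [0.4301, -0.2791, 0.1263]
eef_rot: [[-0.836, 0.548, -0.001], [0.548, 0.836, 0.0], [0.001, -0.0, -1.0]]
contact_force: [-0.3, 0.8, -1.4]
width: 0.451
grasp_force: 37.6
```

```bash
python3 - <<'E'
from h import *
s=ctrl.state();R=s['eef_rot'];p=s['eef_pos']
c=p+R@np.array([-.091,.0006,0.0078]);print('top bottom',c,'move cm',100*R.T@(np.array([.5066,-.328,.117])-c),s['grasp_force'],s['width'])
im,d=ctrl.capture('scene');cs=cam('scene');f,cx,cy,Rc,t=cs
for X in(c+[0,0,.045],c+[0,0,.035]):
    q=Rc@X+t;print('teat expected px',f*q[0]/q[2]+cx,f*q[1]/q[2]+cy)
hsv=cv2.cvtColor(im,cv2.COLOR_BGR2HSV);v,u=np.nonzero(((hsv[...,0]>8)&(hsv[...,0]<28)&(hsv[...,1]>40)&(hsv[...,2]>150))[160:190,375:405]);print('teat px',len(u),u.mean()+375,u.min()+375,u.max()+375,v.min()+160,v.max()+160)
E
```

```text
top bottom [ 0.50653603 -0.32846792  0.11838411] move cm [0.02017868 0.04266721 0.13842089] 37.560274600982666 0.4511108523232587
teat expected px 391.8615386750878 170.8524132211706
teat expected px 391.57393203439324 174.6619976062888
teat px 30 389.73333333333335 380 402 161 189
```

```bash
python3 -c "
from plant import ctrl
print(ctrl.close_job())"
```

```text
the job is handed in; nothing more can be done
None
```

I handed the job in with the yellow-collared top still held in the squeezed tongs, by my measurements within about 1 mm of the jar's centre and 11 mm above its mouth; I don't have the verdict.

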